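# Close the lids of a reagent carousel with one sweep of the fingertips

### The job

Close the six blue flip lids of the reagent carousel by tracing its curved row with the fingertips: start at the end with the red dot and follow the row round just above the wells, lightly folding each lid down flat in turn until all six lie closed. Do not grip or lift anything, leave the carousel standing where it is, and do not disturb the things round it.

Things in the scene. Friction and masses are not known exactly. Their poses are not given: they have to be found in the camera images.
- carousel: Loose round grey carousel, 232 mm across, about 1 kg, standing on the worktop by friction only. Origin: centre of its underside; z up; deck at 30 mm; black knob at the centre (32 mm across, top at 62 mm). Six blue flip lids stand in a horseshoe row on a circle of 85 mm radius; their hinge lines are radial, at 98, 130, 162, 194, 226, 258 degrees from its x axis (counter-clockwise from above).
- red_dot (a point): Red dot, 16 mm across, flat on the deck before lid 1: the end where the row begins. At 81 degrees from the carousel's x axis, 102 mm from its centre, 31 mm up. Lids 1 to 6 follow counter-clockwise; the gap in the row, from lid 6 round to lid 1, is centred on the carousel's x axis.
- lid1 (a joint): Flip lid 1 (first, by the red dot): blue plate 26 mm wide, 30 mm along the row from its hinge, 3 mm thick. 0 = closed flat, its top 36 mm above the carousel's underside; 1.57 = upright; 1.85 = stop. Closes by folding away from the red dot onto its own well, just past its hinge. Stiff hinge (0.008 N m), stays where left.
- lid2 (a joint): Flip lid 2 (counted from the red dot): blue plate 26 mm wide, 30 mm along the row from its hinge, 3 mm thick. 0 = closed flat, its top 36 mm above the carousel's underside; 1.57 = upright; 1.85 = stop. Closes by folding away from the red dot onto its own well, just past its hinge. Stiff hinge (0.008 N m), stays where left.
- lid3 (a joint): Flip lid 3 (counted from the red dot): blue plate 26 mm wide, 30 mm along the row from its hinge, 3 mm thick. 0 = closed flat, its top 36 mm above the carousel's underside; 1.57 = upright; 1.85 = stop. Closes by folding away from the red dot onto its own well, just past its hinge. Stiff hinge (0.008 N m), stays where left.
- lid4 (a joint): Flip lid 4 (counted from the red dot): blue plate 26 mm wide, 30 mm along the row from its hinge, 3 mm thick. 0 = closed flat, its top 36 mm above the carousel's underside; 1.57 = upright; 1.85 = stop. Closes by folding away from the red dot onto its own well, just past its hinge. Stiff hinge (0.008 N m), stays where left.
- lid5 (a joint): Flip lid 5 (counted from the red dot): blue plate 26 mm wide, 30 mm along the row from its hinge, 3 mm thick. 0 = closed flat, its top 36 mm above the carousel's underside; 1.57 = upright; 1.85 = stop. Closes by folding away from the red dot onto its own well, just past its hinge. Stiff hinge (0.008 N m), stays where left.
- lid6 (a joint): Flip lid 6 (last): blue plate 26 mm wide, 30 mm along the row from its hinge, 3 mm thick. 0 = closed flat, its top 36 mm above the carousel's underside; 1.57 = upright; 1.85 = stop. Closes by folding away from the red dot onto its own well, just past its hinge. Stiff hinge (0.008 N m), stays where left.
- lid1_hinge (a point): Middle of lid 1's hinge line, where the row begins. Level with the top of the lid when closed (36 mm above the worktop).
- lid6_edge (a point): Middle of the free edge of lid 6; it moves with the lid (30 mm from its hinge line).
- dropper: Small dropper bottle with blue cap, 25 mm across, 71 mm tall, upright near the gap of the carousel; leave alone. Origin: centre of underside.
- cup: Specimen cup with white lid, 52 mm across, 62 mm tall, upright near the gap of the carousel; leave alone. Origin: centre of underside.
- cassette: White test cassette 50x78x5 mm lying on the worktop; leave alone. Origin: centre of underside.
- cup_yellow: Specimen cup with yellow lid, 52 mm across, 62 mm tall, upright; leave alone. Origin: centre of underside.
- tube: Lying sample tube with white cap, 17 mm across, 108 mm long; leave alone. Origin: under its middle.
- pouch: Foil pouch 112x74x8 mm lying flat; leave alone. Origin: centre of underside.
There are look-alikes about, which are no part of the job. There is more than one size of the carousel; the job needs the larger.

How it is judged:
By the outcome, as a careful person would: the job done as asked, in the order asked, and still so for the second after the job is handed in, with the robot touching nothing.
It also fails if it takes over 51 s, if anything falls off the work surface, if the arm or the gripper's body presses on something with over 40 N, if the wrist force passes 120 N, or if a joint passes its speed limit or range.

### The arm

A 7-joint arm with a two-finger parallel gripper is mounted at the origin on a cart in front of the work surface, level with it; the furniture and walls round the work are solid. World frame = base frame: x ahead of the robot, y to its left, z up, the work surface at z = 0. Lengths are in m, angles in rad, forces in N, time in s.
With the tool pointing down it reaches from about 0.425 to 0.95 m from the base axis. Payload 4.7 kg.
Tool frame: the origin (TCP) lies between the finger pads; the fingertips stand 25 mm ahead of it and the grasp point (between the pads) lies 6 mm ahead of it; x points along the fingers, z is the direction in which the jaws open and shut, and the axes are right-handed (so a half turn about x gives the same grasp; the last joint's range is limited). The gripper opens to 85 mm and grips with 20 to 120 N. Pads are 22 mm wide; open, the fingers measure 114 mm over their backs; the gripper's body (76 mm by 85 mm) begins 54 mm behind the grasp point. The pads swing forward as they close: fully open they stand 13 mm farther back than shut.
Start: joints at [-1.184, 0.469, -0.049, 1.532, 0.024, 1.141, -0.082], TCP at [0.273, 0.618, 0.256] pointing down, gripper open.
Joint ranges: [-2.59, 2.59], [-0.33, 1.99], [-1.39, 1.29], [0.1, 2.45], [-1.04, 4.18], [0.21, 1.99], [-2.66, 2.66]. Speed limits (rad/s): [2.57, 2.57, 3.14, 3.14, 3.14, 3.14, 3.14].

### API

Orientations are given as a 3x3 rotation matrix whose columns are the frame's x, y, z axes.
In Python, from rig import * gives the robot as it stands. Calls block until the motion is done:
- movep(position, orientation): joint-space move of the TCP to a pose.
- move_l(position, attitude=None, feed=0.15, until_force=None): straight line of the TCP; attitude=None keeps the orientation; feed is the mean speed in m/s. With until_force (N) it stops when the force on the tool has changed by that much, and returns True; else False.
- move_joints(angles): joint-space move.
- command_gripper(opening, newtons=None): finger opening in m; newtons is the grip in N (None keeps the last); returns when the fingers have stopped.
- sleep(seconds).
- inverse_kinematics(position, orientation): joint angles nearest the present ones, or None.
- sense(): the state.
- camera(name): name is "scene" or "top"; returns (picture, depth): 480x640x3 uint8, red, green, blue; 480x640 float32, m along the optical axis (not along the pixel's ray), 0 where there is no reading.
- camera_params(name): a dict with "K" (3x3 intrinsics, pixels), "dist" ([k1, k2, p1, p2, k3] as OpenCV has them; the pictures are not rectified), "position" and "rotation" of the camera in the world. Camera axes: x right, y down, z forward; pixel columns grow to the right and rows downward; lengths in m; the calibration is good to about 2 mm. A picture is of the moment at which its call begins. camera_params takes no time and is no camera call.
A pose or a line that the arm cannot do raises Unreachable and nothing moves.
- finish_job(): hands the job in, once; it reports no verdict.
The state is a dict: "time_s": time; "joint_pos": joint angles; "qd": joint speeds; "joint_efforts": joint torques, N m; "position": TCP position; "tcp_rot": TCP orientation; "wrist_force": force on the tool from outside, world axes, zero at the start; "ft_torque": the same for the moment, N m; "finger_gap": finger opening in m.
Only numpy, scipy, OpenCV 4.12 (cv2) and the standard library are available. Lean on these libraries where they do the work, as an engineer would, in place of code of your own. Each camera call takes 0.05 s, during which the arm holds its last target.

## Working session

There is one attempt and no reset: what is moved stays moved. The work goes in short steps, each a Python script; the robot and the scene stay as the last script left them, time stands still between calls to the robot, and variables do not carry over. Pictures are saved under pics/ and viewed, and the job is handed in when it is done.

```bash
mkdir -p pics; python3 - <<'E'
from rig import *
import cv2,numpy as np
for n in ["scene","top"]:
    im,d=camera(n); cv2.imwrite(f"pics/{n}0.png",im[:,:,::-1]); np.savez(f"{n}0.npz",im=im,d=d)
    p=camera_params(n); print(n,p)
s=sense();print(s["time_s"],s["position"],s["tcp_rot"],s["finger_gap"])
E
```

```text
scene {'K': array([[554.68396019,   0.        , 318.64371035],
       [  0.        , 554.68396019, 238.96717305],
       [  0.        ,   0.        ,   1.        ]]), 'dist': array([0.04139469, 0.        , 0.        , 0.        , 0.        ]), 'position': array([-0.57191709,  0.930382  ,  1.03083372]), 'rotation': array([[-0.64112609, -0.43531456,  0.63202735],
       [-0.76721654,  0.3438896 , -0.5414044 ],
       [ 0.01833358, -0.83201032, -0.55445712]])}
top {'K': array([[492.93426898,   0.        , 313.6566072 ],
       [  0.        , 492.93426898, 240.13764608],
       [  0.        ,   0.        ,   1.        ]]), 'dist': array([-0.0676809,  0.       ,  0.       ,  0.       ,  0.       ]), 'position': array([ 0.27411573, -0.02113912,  1.30585112]), 'rotation': array([[ 0.01367302, -0.97607217,  0.21701652],
       [-0.9998923 , -0.01450459, -0.00223935],
       [ 0.00533351, -0.21696252, -0.97616536]])}
0.1 [0.27244618 0.61707092 0.25537955] [[-6.34115289e-04 -9.14819595e-01  4.03862236e-01]
 [-1.60253908e-03  4.03862729e-01  9.14818194e-01]
 [-9.99998515e-01 -6.71048140e-05 -1.72212969e-03]] 0.08548854315034819
```

View pics/scene0.png

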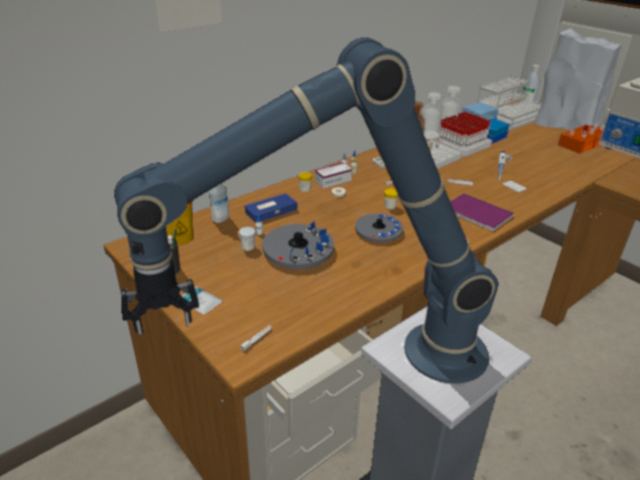

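View pics/top0.png

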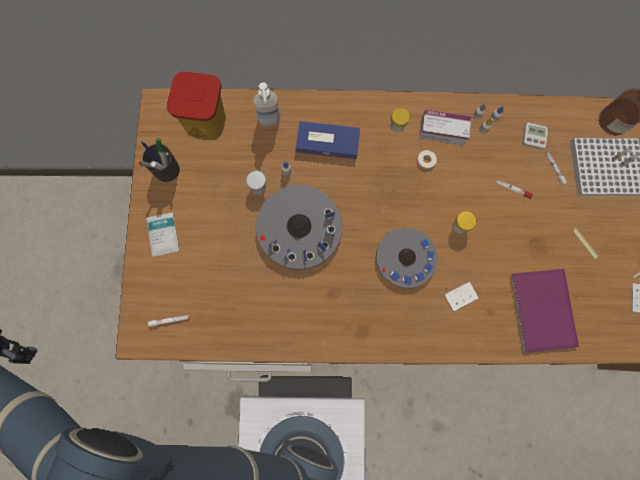

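The top view shows two carousels: the large one at (299,227) with upright lids and its red dot at (263,238), and a smaller look-alike at (407,258) with its dot at (384,269). Cups are at (257,182) and (466,222), and the dropper is at (286,169). I choose the large one and check it in a crop.

```bash
cat > h.py <<'E'
import numpy as np,cv2
from rig import *
def ray(n,uv):
    p=camera_params(n); u=cv2.undistortPoints(np.array(uv,float).reshape(-1,1,2),p["K"],p["dist"]).reshape(-1,2)
    d=np.c_[u,np.ones(len(u))]@p["rotation"].T
    return p["position"],d
def toplane(n,uv,z):
    o,d=ray(n,uv); return o+d*((z-o[2])/d[:,2])[:,None]
def proj(n,P):
    p=camera_params(n);R=p["rotation"].T
    return cv2.projectPoints(np.array(P,float).reshape(-1,1,3),cv2.Rodrigues(R)[0],-R@p["position"],p["K"],p["dist"])[0].reshape(-1,2)
E
python3 - <<'E'
from h import *
for n,(x0,y0,w,h) in {"top":(240,155,120,120),"scene":(225,195,180,90)}.items():
    z=np.load(n+"0.npz");im=z["im"]
    s=800//w if n=="scene" else 5
    c=cv2.resize(im[y0:y0+h,x0:x0+w],None,fx=s,fy=s,interpolation=cv2.INTER_CUBIC)
    cv2.imwrite(f"pics/{n}c.png",c[:,:,::-1])
    hsv=cv2.cvtColor(im,cv2.COLOR_RGB2HSV)
    H,S,V=[hsv[...,i].astype(int) for i in range(3)]
    red=((H<8)|(H>172))&(S>130)&(V>80)
    N,l,st,ce=cv2.connectedComponentsWithStats(red.astype(np.uint8))
    print(n,"red",[(ce[i].round(1),st[i,4]) for i in range(1,N) if 3<st[i,4]<100])
    for P in toplane(n,[ce[i] for i in range(1,N) if 3<st[i,4]<100],.031): print(P.round(4))
    blk=(V<45)&(np.arange(640)[None]>225)
    N,l,st,ce=cv2.connectedComponentsWithStats(blk.astype(np.uint8))
    for i in range(1,N):
        if 60<st[i,4]<1000: print("blk",ce[i].round(1),st[i], toplane(n,[ce[i]],.062).round(4))
    # deck grey
    g=(S<70)&(V>55)&(V<130)
    if n=="top":
      m=np.zeros(g.shape,bool);m[155:290,240:450]=g[155:290,240:450]
      N,l,st,ce=cv2.connectedComponentsWithStats(m.astype(np.uint8))
      for i in range(1,N):
        if st[i,4]>800:
            cs,_=cv2.findContours((l==i).astype(np.uint8),cv2.RETR_EXTERNAL,cv2.CHAIN_APPROX_NONE)
            print("deck",st[i])
E
```

```text
top red [(array([140. , 162.7]), np.int32(7)), (array([527.7, 194.3]), np.int32(40)), (array([262. , 237.5]), np.int32(24)), (array([383.5, 269.6]), np.int32(11))]
[0.77   0.4598 0.031 ]
[ 0.6954 -0.611   0.031 ]
[0.5627 0.1131 0.031 ]
[ 0.4811 -0.2081  0.031 ]
deck [ 256  185   86   85 4963]
deck [ 376  227   62   61 2461]
scene red [(array([585.3, 128.3]), np.int32(31)), (array([280.2, 258. ]), np.int32(10))]
[ 0.5103 -1.6221  0.031 ]
[0.5601 0.1151 0.031 ]
blk [626.5   1.6] [605   0  35   6 119] [[ 1.7397 -4.5465  0.062 ]]
blk [378.8 224. ] [373 219  12   9  66] [[ 0.4779 -0.2283  0.062 ]]
blk [298.2 240.8] [289 233  19  15 168] [[0.5642 0.0413 0.062 ]]
blk [474.  294.2] [458 280  33  29 696] [[ 0.0566 -0.1758  0.062 ]]
```

View pics/topc.png

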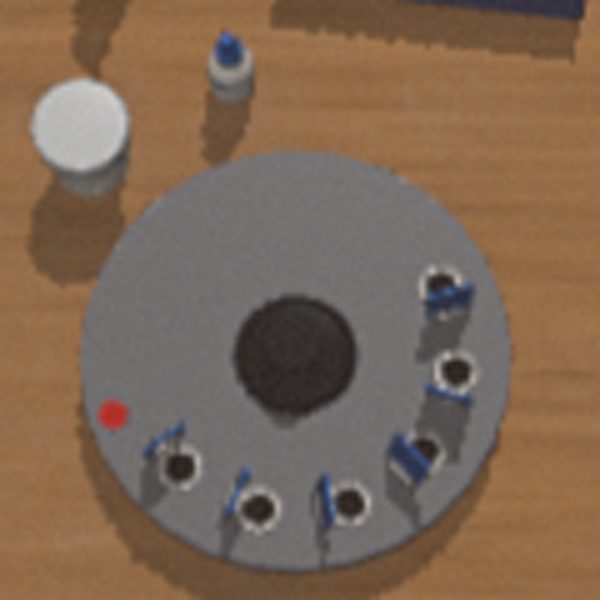

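View pics/scenec.png

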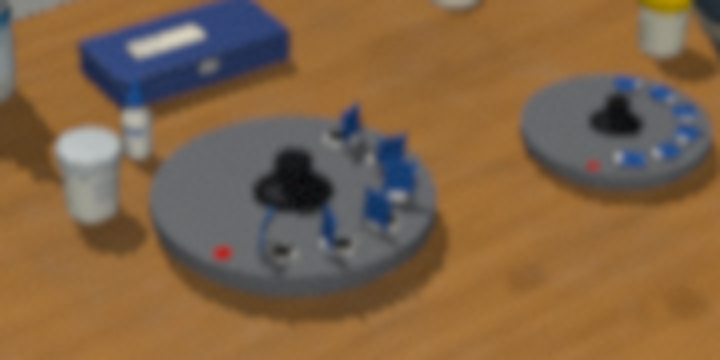

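```bash
python3 - <<'E'
from h import *
z=np.load("top0.npz");im=z["im"];d=z["d"]
# depth -> world points, deck & knob
p=camera_params("top")
vv,uu=np.mgrid[170:285,240:360]
uv=np.c_[uu.ravel(),vv.ravel()]
o,dr=ray("top",uv); P=o+dr*d[vv,uu].ravel()[:,None]
Z=P[:,2]
print(np.percentile(Z,[5,25,50,75,95]).round(4))
tab=P[np.abs(Z)<.01];print("table z",np.median(tab[:,2]))
m=(Z>.02)&(Z<.04);
img=np.zeros((480,640),np.uint8);img[vv.ravel()[m],uu.ravel()[m]]=255
img[vv.ravel()[Z>.018],uu.ravel()[Z>.018]]=255
cs,_=cv2.findContours(img,cv2.RETR_EXTERNAL,cv2.CHAIN_APPROX_NONE)
for c in cs:
    if len(c)>50:
        h=cv2.convexHull(c).reshape(-1,2)
        Q=toplane("top",h,.030)[:,:2]
        (cx,cy),r=cv2.minEnclosingCircle(Q.astype(np.float32))
        A=np.c_[2*Q,np.ones(len(Q))];s=np.linalg.lstsq(A,(Q**2).sum(1),rcond=None)[0]
        print("circ",cx,cy,r,"lsq",s[:2],np.sqrt(s[2]+s[:2]@s[:2]))
k=(Z>.055)&(Z<.075)
img[:]=0;img[vv.ravel()[k],uu.ravel()[k]]=255
N,l,st,ce=cv2.connectedComponentsWithStats(img)
for i in range(1,N): print("high",ce[i].round(1),st[i,4],toplane("top",[ce[i]],.062).round(4))
# scene knob top? print black in top
g=im.astype(int).sum(2)<110
g2=np.zeros((480,640),np.uint8);g2[210:245,280:320]=g[210:245,280:320]
N,l,st,ce=cv2.connectedComponentsWithStats(g2)
for i in range(1,N):
  if st[i,4]>20: print("knob",ce[i],st[i],toplane("top",[ce[i]],.055))
# blue blobs
for n,(x0,y0,x1,y1) in {"top":(250,180,345,272),"scene":(262,215,338,275)}.items():
    im=np.load(n+"0.npz")["im"];hsv=cv2.cvtColor(im,cv2.COLOR_RGB2HSV)
    b=cv2.inRange(hsv,(100,110,40),(125,255,255));m=np.zeros_like(b);m[y0:y1,x0:x1]=b[y0:y1,x0:x1]
    N,l,st,ce=cv2.connectedComponentsWithStats(m)
    for i in range(1,N):
        if st[i,4]>5: print(n,"blue",ce[i].round(1),st[i],toplane(n,[ce[i]],.05)[0].round(4))
E
```

```text
[-0.0049 -0.0016  0.0023  0.0289  0.04  ]
table z -0.0012938217018312326
circ 0.595980167388916 0.017161451280117035 0.11783646047115326 lsq [0.59494074 0.01691285] 0.11569618780075164
circ 0.7193763256072998 0.1354430913925171 0.03160671889781952 lsq [0.71960867 0.13589739] 0.02914920579595302
high [255.4 180.1] 291 [[0.712  0.1332 0.062 ]]
high [329.3 213.8] 22 [[ 0.6219 -0.0639  0.062 ]]
high [298.4 223.3] 113 [[0.5949 0.0164 0.062 ]]
high [329.1 233.4] 17 [[ 0.5693 -0.0638  0.062 ]]
high [272.1 242.7] 16 [[0.5423 0.0831 0.062 ]]
high [321.5 245.1] 18 [[ 0.5378 -0.0444  0.062 ]]
high [286.9 253.7] 16 [[0.514  0.0442 0.062 ]]
high [305.2 254.1] 17 [[ 0.5135 -0.0027  0.062 ]]
top blue [322.8 245.5] [320 243   6   6  10] [ 0.5394 -0.048   0.05  ]
scene blue [266.6 216.2] [262 215  14   5  40] [0.7618 0.022  0.05  ]
scene blue [311.9 225.6] [310 223   4   6  17] [ 0.621  -0.0607  0.05  ]
scene blue [322.1 239.7] [316 230  13  21 130] [ 0.5361 -0.0334  0.05  ]
scene blue [306.8 250.7] [306 247   3   9  19] [0.5184 0.0433 0.05  ]
```

The large carousel is confirmed. Circle fit gives centre (0.595, 0.017) with R 115.7 mm, against the stated 116. The red dot lies 102 mm out at about 108.6°, so the carousel is yawed about 27.6°. The lid tops sit near the predicted angles. Next I check reach for the path and preview the wells.

```bash
cat >> h.py <<'E'
C=np.array([0.595,0.0167]); YAW=np.deg2rad(27.8); R0=.085; TIP=.025
HA=[98,130,162,194,226,258]
def pose(adeg,tipz,flip,rotk=1.0):
    a=np.deg2rad(adeg)+YAW; p=np.r_[C+R0*np.array([np.cos(a),np.sin(a)]),tipz+TIP]
    am=np.deg2rad(180)+YAW; ao=am+rotk*(a-am)
    z=flip*np.array([np.cos(ao),np.sin(ao),0]); x=np.array([0,0,-1.]); y=np.cross(z,x)
    return p,np.c_[x,y,z]
E
python3 - <<'E'
from h import *
for n in("top","scene"):
    im=cv2.resize(np.load(n+"0.npz")["im"],None,fx=4,fy=4,interpolation=cv2.INTER_CUBIC)[:,:,::-1].copy()
    for a in HA:
        for da,zz,col in((0,.036,(0,0,255)),(10,.034,(0,255,0))):
            t=np.deg2rad(a+da)+YAW; P=np.r_[C+R0*np.array([np.cos(t),np.sin(t)]),zz]
            u=proj(n,[P])[0]*4+1.5; cv2.circle(im,(int(u[0]),int(u[1])),3,col,-1)
    u=proj(n,[np.r_[C,.031]])[0]*4; x,y=int(u[0]),int(u[1]); cv2.imwrite(f"pics/{n}chk.png",im[max(0,y-240):y+240,x-240:x+240])
for flip in(1,-1):
  for k in(1,.7):
    print(flip,k)
    for a in [74,98+10,140,172,204,236,268]:
        q=inverse_kinematics(*pose(a,.045,flip,k)); print(a,None if q is None else np.round(q,2))
s=sense();print(s["time_s"],s["wrist_force"],s["ft_torque"])
E
```

```text
1 1
74 [-0.26  0.55  0.02  1.91 -0.02  0.69  1.55]
108 [-0.16  0.49 -0.08  2.01  0.06  0.64  2.09]
140 [-0.02  0.47 -0.17  2.07  0.13  0.62  2.66]
172 [-0.84  0.76  1.11  2.11 -0.93  0.88 -1.96]
204 [-0.74  0.8   1.11  2.04 -0.94  0.92 -1.35]
236 [-0.4   0.63  0.61  1.92 -0.51  0.75 -1.17]
268 [-0.41  0.69  0.63  1.81 -0.54  0.82 -0.63]
1 0.7
74 [-0.17  0.55 -0.1   1.9   0.08  0.69  2.01]
108 [-0.09  0.5  -0.16  2.01  0.13  0.65  2.41]
140 [ 0.7   0.81 -1.18  2.03  0.94  0.99  2.16]
172 [-0.84  0.76  1.11  2.11 -0.93  0.88 -1.92]
204 [-0.74  0.8   1.11  2.04 -0.94  0.92 -1.47]
236 [-0.43  0.64  0.65  1.93 -0.55  0.76 -1.43]
268 [-0.41  0.69  0.64  1.81 -0.55  0.82 -1.08]
-1 1
74 [-0.62  0.6   0.51  1.93 -0.43  0.73 -1.22]
108 [-0.59  0.53  0.48  2.04 -0.39  0.66 -0.62]
140 [-0.46  0.48  0.4   2.09 -0.32  0.62 -0.06]
172 [-0.34  0.48  0.35  2.09 -0.28  0.62  0.55]
204 [-0.22  0.51  0.3   2.02 -0.24  0.65  1.15]
236 [-0.12  0.56  0.22  1.91 -0.18  0.69  1.67]
268 [-0.04  0.61  0.09  1.79 -0.08  0.75  2.12]
-1 0.7
74 [-0.62  0.6   0.51  1.93 -0.43  0.72 -0.66]
108 [-0.54  0.52  0.42  2.04 -0.34  0.65 -0.29]
140 [-0.44  0.48  0.37  2.09 -0.29  0.62  0.13]
172 [-0.33  0.48  0.35  2.09 -0.27  0.62  0.59]
204 [-0.23  0.51  0.32  2.02 -0.26  0.65  1.03]
236 [-0.15  0.56  0.26  1.91 -0.22  0.7   1.41]
268 [-0.09  0.61  0.17  1.79 -0.14  0.75  1.71]
0.1 [-0.25901222 -0.88065338  0.05205347] [ 0.00789466  0.00454224 -0.02079076]
```

View pics/topchk.png

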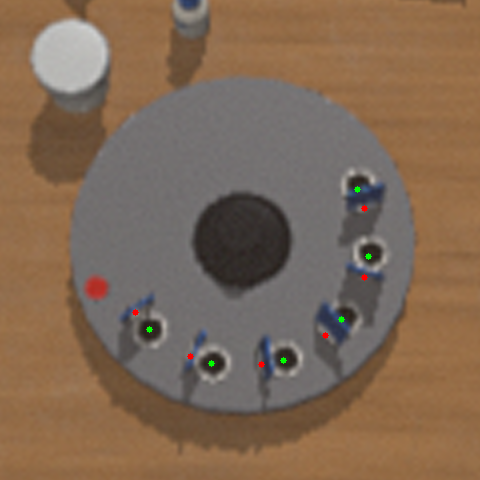

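View pics/scenechk.png

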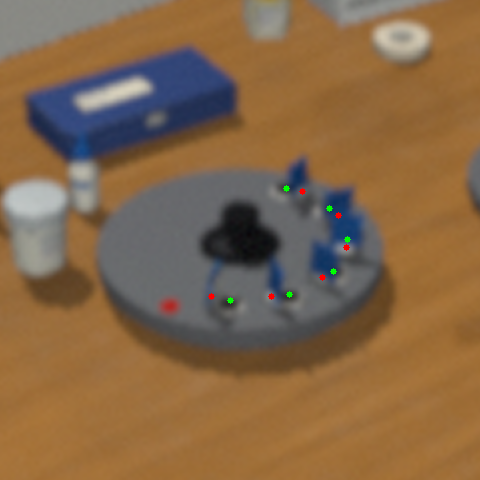

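The predicted hinges (red) and wells (green) land on the real ones in both views. Next I close the fingers, go to the start and do lid 1.

```bash
cat >> h.py <<'E'
def arc(a0,a1,tipz,feed,step=8):
    n=max(1,int(np.ceil(abs(a1-a0)/step)))
    for a in np.linspace(a0,a1,n+1)[1:]:
        p,o=pose(a,tipz,-1); move_l(p,o,feed=feed)
E
python3 - <<'E'
from h import *
command_gripper(0.0,20)
p,o=pose(74,.16,-1); movep(p,o); 
f0=sense()["wrist_force"]
p,o=pose(74,.048,-1); move_l(p,o,feed=.12)
s=sense();print(s["time_s"],s["position"],p,s["finger_gap"],s["wrist_force"]-f0)
for n in("top","scene"):
    im,d=camera(n);c=im[155:275,240:360] if n=="top" else im[190:280,225:345]
    cv2.imwrite(f"pics/{n}1.png",cv2.resize(c,None,fx=4,fy=4,interpolation=cv2.INTER_CUBIC)[:,:,::-1])
E
```

```text
4.1167 [0.5782558  0.09989955 0.07372082] [0.57761784 0.09990373 0.073     ] -0.00012581320293772474 [-1.36076748 -0.2948067  -0.26201963]
```

View pics/scene1.png

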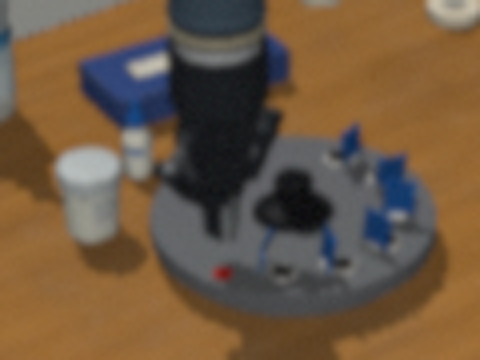

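View pics/top1.png

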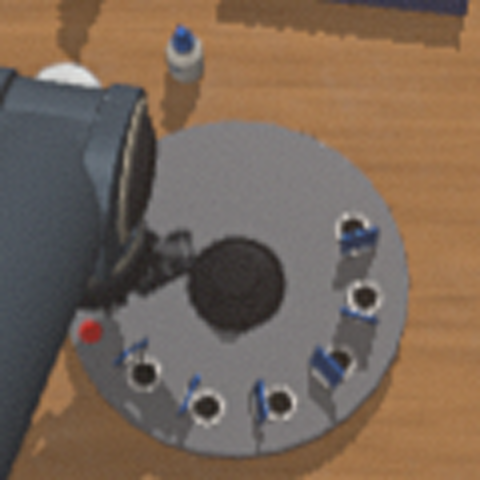

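The closed fingertips hover over the deck at the red-dot end, scene crop about (215,235), clear of lid 1. Next: fold lid 1.

```bash
cat >> h.py <<'E'
def lid(i,a0,h=.047,press=3.0):
    a=HA[i]+10; arc(a0,a,h,.06)
    sleep(.1); s=sense(); f0=s["wrist_force"]; t0=sense()["position"]
    p,o=pose(a,.0345,-1); hit=move_l(p,o,feed=.02,until_force=press)
    s=sense(); print("lid",i+1,"t",round(s["time_s"],2),"hit",hit,"tipz",round(s["position"][2]-TIP,4),"cmd-err",(s["position"]-p).round(4),"dF",(s["wrist_force"]-f0).round(2),flush=True)
    p,o=pose(a,h,-1); move_l(p,o,feed=.06); return a
def snap(tag):
    for n in("top","scene"):
        im,d=camera(n);c=im[155:275,240:360] if n=="top" else im[190:280,225:345]
        cv2.imwrite(f"pics/{n}{tag}.png",cv2.resize(c,None,fx=4,fy=4,interpolation=cv2.INTER_CUBIC)[:,:,::-1])
E
python3 - <<'E'
from h import *
lid(0,74); snap("2"); print(sense()["time_s"])
E
```

```text
lid 1 t 6.45 hit True tipz 0.036 cmd-err [-0.0001  0.      0.0015] dF [-0.03  0.1   7.52]
6.8917
```

View pics/scene2.png

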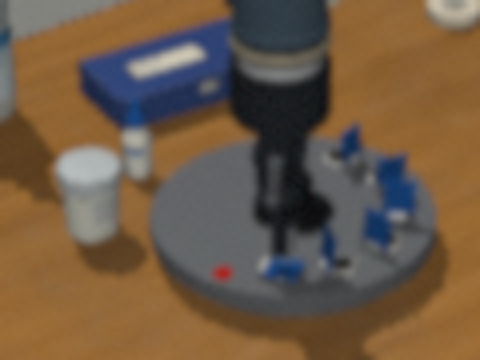

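View pics/top2.png

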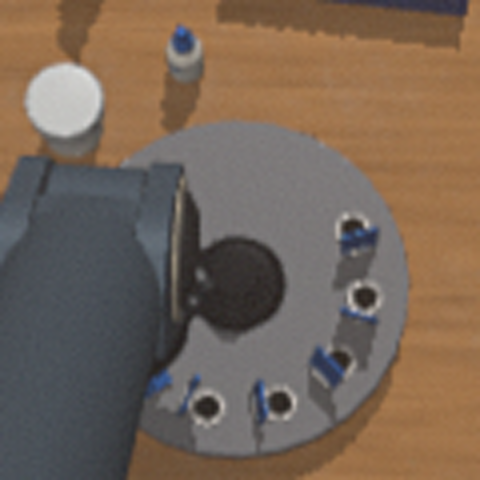

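Lid 1 is flat, scene crop (283,268), and contact came at tip height 36.0 mm, exactly as specified. I'll press more slowly and lightly for the rest.

```bash
sed -i 's/p,o=pose(a,.0345,-1); hit=move_l(p,o,feed=.02/p,o=pose(a,.0385,-1); move_l(p,o,feed=.04); p,o=pose(a,.0352,-1); hit=move_l(p,o,feed=.008/; s/press=3.0/press=2.0/' h.py
python3 - <<'E'
from h import *
a=lid(1,108); a=lid(2,a); snap("3"); print(sense()["time_s"])
E
```

```text
lid 2 t 9.12 hit True tipz 0.0361 cmd-err [ 0.0001 -0.0001  0.0009] dF [-0.94 -1.23  4.32]
lid 3 t 11.7 hit True tipz 0.0361 cmd-err [ 0.0002 -0.0001  0.0009] dF [-0.37  0.07  4.55]
12.1417
```

View pics/scene3.png

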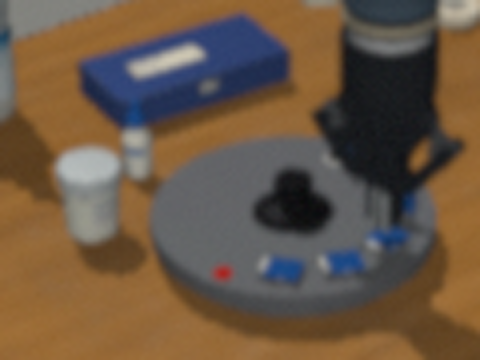

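View pics/top3.png

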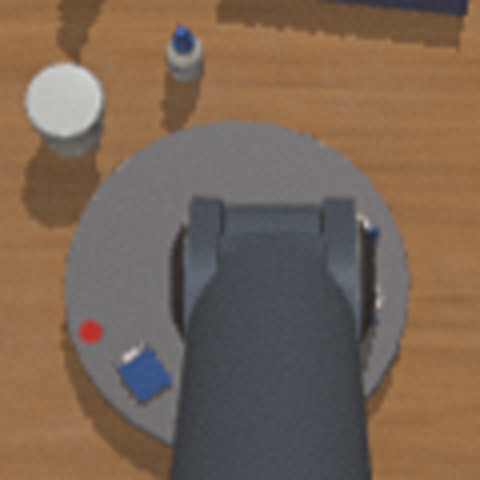

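Lids 1–3 are flat, scene crop (283,268), (342,263) and (390,238). The red dot has not moved. Next are lids 4–6, then a clear retreat.

```bash
python3 - <<'E'
from h import *
a=172
for i in(3,4,5): a=lid(i,a)
p,o=pose(a,.2,-1); move_l(p,o,feed=.15)
q=sense()["joint_pos"]; q=np.array(q); q[0]-=1.0; move_joints(q)
snap("4"); 
im,_=camera("top");cv2.imwrite("pics/top_end.png",im[:,:,::-1]); np.save("topend.npy",im)
m=cv2.inRange(cv2.cvtColor(im,cv2.COLOR_RGB2HSV),(100,120,40),(125,255,255))
N,l,st,ce=cv2.connectedComponentsWithStats(m)
for i in range(1,N):
    P=toplane("top",[ce[i]],.036)[0]; v=P[:2]-C; 
    if np.hypot(*v)<.13 and st[i,4]>10: print(ce[i].round(1),st[i,4],"r",np.hypot(*v).round(4),"ang",np.rad2deg(np.arctan2(v[1],v[0])-YAW).round(1)%360)
hs=cv2.cvtColor(im,cv2.COLOR_RGB2HSV)
m=((hs[...,0]<8)|(hs[...,0]>172))&(hs[...,1]>130)&(hs[...,2]>80)
N,l,st,ce=cv2.connectedComponentsWithStats(m.astype(np.uint8));print([ce[i].round(1) for i in range(1,N) if 3<st[i,4]<60]); print(sense()["time_s"])
E
```

```text
lid 4 t 14.38 hit True tipz 0.0361 cmd-err [ 0.0002 -0.0001  0.0009] dF [ 1.25 -0.66  5.33]
lid 5 t 16.97 hit True tipz 0.0361 cmd-err [ 0.0002 -0.      0.0009] dF [-0.63  0.09  4.14]
lid 6 t 19.55 hit True tipz 0.0361 cmd-err [0.0002 0.     0.0009] dF [-0.12  0.98  4.58]
[327.5 211.1] 76 r 0.0872 ang 270.6
[331.  228.1] 77 r 0.0864 ang 238.8
[324.5 244.6] 82 r 0.0858 ang 206.3
[275.8 248.3] 81 r 0.0854 ang 108.9
[291.8 256.5] 84 r 0.0847 ang 141.5
[310.  255.2] 83 r 0.0853 ang 174.0
[array([140. , 162.7]), array([527.8, 194.2]), array([262. , 237.5]), array([383.3, 269.8])]
23.3917
```

View pics/top4.png

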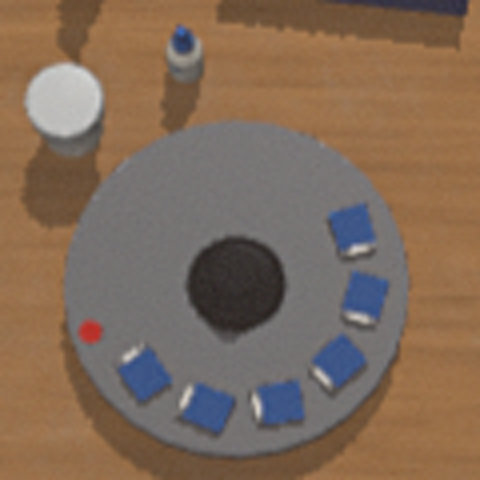

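View pics/scene4.png

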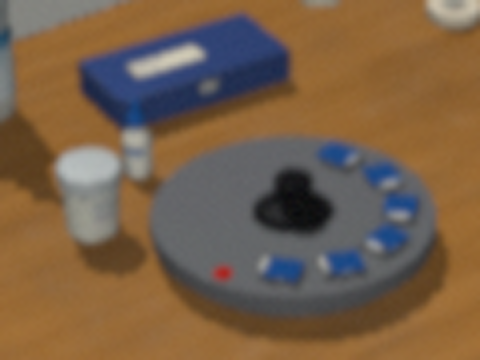

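View pics/top_end.png

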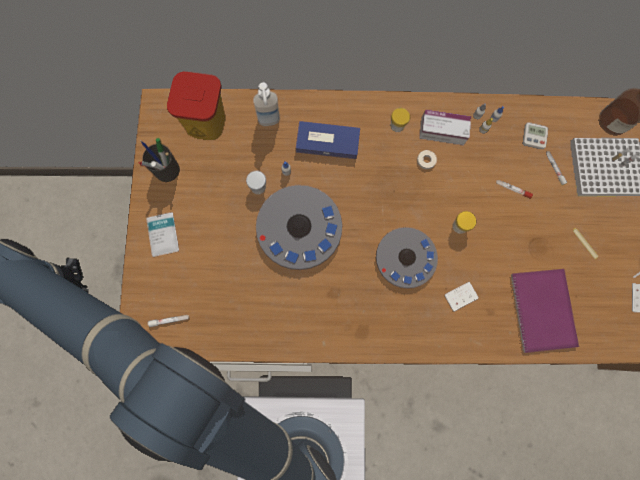

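All six lids lie flat at the expected radius. The red dot is still at (262.0, 237.5), its pixel before the job. The cups, dropper and other things look undisturbed, and the arm is clear.

```bash
python3 -c "
from rig import *
finish_job()"
```

```text
the job is handed in; nothing more can be done
```

All six lids on the larger carousel are closed, and I handed the job in at about 23 s of the 51 s allowed. With the fingers shut, I followed the row from the red dot about 11 mm above the closed-lid level. I folded each lid in order, 1 to 6, and pressed it down until the force rose.

- **Lids closed:** Each press met a firm stop at a fingertip height of 36.0–36.1 mm, matching the 36 mm closed height. The final pictures show six flat lids, each on its own well.
- **Press force:** Lid 1 took about 7.5 N, more than I intended. I slowed the press after that, and lids 2–6 took about 4–5 N.
- **Carousel position:** The red dot is at exactly the same pixel as before, so the carousel has neither turned nor slid.
- **Things round it:** They look unmoved in the final top view; I compared these by eye only.
- **Small disagreement:** The measured angles for lids 5 and 6 came out about 2–3° larger than I predicted. I put this down to my fit of the carousel's turn and centre and to calibration, because lid spacing and contact heights were consistent.

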